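Two scraps through the sprung flaps of the scrap hopper

TASK

Take the tape measure off the scrap hopper's yellow flaps and stand it upright on a clear spot of the worktop. Then throw away the maple offcut and the worn sanding block, in either order: push each one down between the two sprung flaps with the hand, holding them open until the piece is past them, so that both pieces end up in the hopper and the flaps spring fully shut again. Leave everything else where it is.

Things in the scene. Friction and masses are not known exactly. Their poses are not given: they have to be found in the camera images.
- hopper_mouth (a point): Centre of the mouth of the fixed blue steel scrap hopper, level with its rim, 180 mm above the worktop. Outside 148 mm (its x) by 184 mm (its y), walls 4 mm, empty, floor 5 mm above the worktop. The mouth is 140 mm (x) by 176 mm (y); put the pieces in with their length along the hopper's y. Frame: x away from the robot, y along the flaps' hinges, z up.
- flap_near (a joint): Angle (rad) of the yellow sheet-metal flap on the hopper's -x half, 68 mm from its hinge (along the -x rim) to its free edge in the middle of the mouth, 170 mm wide, 4 mm thick. 0 shut, level and flush with the rim; grows as its free edge swings down into the hopper, to 1.45 (its edge then 69 mm below the rim).
- flap_far (a joint): Angle (rad) of the like flap on the +x half, hinged along the +x rim; the two meet in the middle of the mouth. Each is shut by a spring, about 0.22 N m at 0 and 0.33 N m at 1.45: about 10 N pressed down in the middle of the mouth opens both. Neither the tape measure nor a piece opens them by its own weight; let go, they snap shut.
- tape_measure_centre (a point): Centre (34 mm up) of the red and black tape measure, 31 mm thick (its x), 75 mm long (its y), 67 mm high (its z), 0.28 kg, standing upright on the flaps. Grasp it across its x.
- maple_offcut_centre (a point): Centre (16 mm up) of the pale maple offcut, a block 45 mm wide (its x), 130 mm long (its y), 32 mm high, 0.12 kg, lying flat on the worktop. Grasp it across its x.
- sanding_block_centre (a point): Centre (17 mm up) of the worn sanding block, cork in dark abrasive paper, 59 mm wide (its x), 112 mm long (its y), 34 mm high, 0.09 kg, lying flat on the worktop. Grasp it across its x.
- drill_table_corner (a point): Nearest lower corner of the black drill-press table, a fixed plate 20 mm thick that overhangs the worktop at the left rear, its underside 166 mm up: it extends from here 620 mm away from the robot (+x) and 320 mm to the left (+y). No room for a hand under or close beside it.
- red_packet: Bystander: red card packet standing upright near the maple offcut, 22 mm (x) by 62 mm (y) by 105 mm high; origin at the centre of its underside.
- screw_tin: Bystander: flat red tin near the sanding block, 79 mm (x) by 101 mm (y) by 39 mm high, shut; origin at the centre of its underside.
- glue_bottle: Bystander: yellow glue bottle standing at the back, 44 by 62 mm, 208 mm high; origin at the centre of its underside.
- masking_tape: Bystander: roll of masking tape lying flat, 100 mm across, 24 mm high; origin at the centre of its underside.

How it is judged:
On the way, in this order (a step that is already met when the one before it is completed fails the run):
1. the tape measure stands upright on the worktop, off the hopper, with both pieces still outside (height (world z) of tape_measure_centre between 0.026 and 0.042 m and angle between tape_measure_centre's own z axis and vertical below 0.15 rad and not (x of tape_measure_centre in the frame of hopper_mouth between -0.07 and 0.07 m and y of tape_measure_centre in the frame of hopper_mouth between -0.088 and 0.088 m and z of tape_measure_centre in the frame of hopper_mouth below 0.2 m) and not (x of maple_offcut_centre in the frame of hopper_mouth between -0.07 and 0.07 m and y of maple_offcut_centre in the frame of hopper_mouth between -0.088 and 0.088 m and z of maple_offcut_centre in the frame of hopper_mouth below 0 m) and not (x of sanding_block_centre in the frame of hopper_mouth between -0.07 and 0.07 m and y of sanding_block_centre in the frame of hopper_mouth between -0.088 and 0.088 m and z of sanding_block_centre in the frame of hopper_mouth below 0 m)), for 0.1 s.
2. both flaps are held open (more than 0.6 rad) with the first piece's centre inside the mouth, at least 30 mm below the rim ((((x of maple_offcut_centre in the frame of hopper_mouth between -0.07 and 0.07 m and y of maple_offcut_centre in the frame of hopper_mouth between -0.088 and 0.088 m and z of maple_offcut_centre in the frame of hopper_mouth below -0.03 m) and value of joint each of flap_near, flap_far above 0.6 rad) or ((x of sanding_block_centre in the frame of hopper_mouth between -0.07 and 0.07 m and y of sanding_block_centre in the frame of hopper_mouth between -0.088 and 0.088 m and z of sanding_block_centre in the frame of hopper_mouth below -0.03 m) and value of joint each of flap_near, flap_far above 0.6 rad))), for 0.1 s.
3. one piece lies in the hopper and both flaps are held open (more than 0.6 rad) with the other's centre inside the mouth, at least 30 mm below the rim (((((x of maple_offcut_centre in the frame of hopper_mouth between -0.07 and 0.07 m and y of maple_offcut_centre in the frame of hopper_mouth between -0.088 and 0.088 m and z of maple_offcut_centre in the frame of hopper_mouth below -0.03 m) and value of joint each of flap_near, flap_far above 0.6 rad) and (x of sanding_block_centre in the frame of hopper_mouth between -0.07 and 0.07 m and y of sanding_block_centre in the frame of hopper_mouth between -0.088 and 0.088 m and z of sanding_block_centre in the frame of hopper_mouth below -0.08 m)) or (((x of sanding_block_centre in the frame of hopper_mouth between -0.07 and 0.07 m and y of sanding_block_centre in the frame of hopper_mouth between -0.088 and 0.088 m and z of sanding_block_centre in the frame of hopper_mouth below -0.03 m) and value of joint each of flap_near, flap_far above 0.6 rad) and (x of maple_offcut_centre in the frame of hopper_mouth between -0.07 and 0.07 m and y of maple_offcut_centre in the frame of hopper_mouth between -0.088 and 0.088 m and z of maple_offcut_centre in the frame of hopper_mouth below -0.08 m)))), for 0.1 s.
At the end, for the whole second after the job is handed in: The maple offcut and the sanding block lie at rest inside the hopper (centres at least 80 mm below the rim), both flaps are shut (within 0.06 rad), and the tape measure stands upright (within 0.15 rad) at rest on the worktop outside the hopper (x of maple_offcut_centre in the frame of hopper_mouth between -0.07 and 0.07 m and y of maple_offcut_centre in the frame of hopper_mouth between -0.088 and 0.088 m and z of each of maple_offcut_centre, sanding_block_centre in the frame of hopper_mouth below -0.08 m and x of sanding_block_centre in the frame of hopper_mouth between -0.07 and 0.07 m and y of sanding_block_centre in the frame of hopper_mouth between -0.088 and 0.088 m and height (world z) of tape_measure_centre between 0.026 and 0.042 m and angle between tape_measure_centre's own z axis and vertical below 0.15 rad and not (x of tape_measure_centre in the frame of hopper_mouth between -0.07 and 0.07 m and y of tape_measure_centre in the frame of hopper_mouth between -0.088 and 0.088 m and z of tape_measure_centre in the frame of hopper_mouth below 0.2 m) and value of joint each of flap_near, flap_far below 0.06 rad and linear speed of each of maple_offcut, sanding_block, tape_measure below 0.02 m/s); the robot touches nothing.
It fails at once if a bystander (packet, tin, glue bottle, masking tape) is moved more than 20 mm (distance of any of red_packet, screw_tin, glue_bottle, masking_tape from where it was at the start of the episode above 0.02 m).
It also fails if it takes over 69 s, if anything falls off the work surface, if the arm or the gripper's body presses on something with over 40 N, if the wrist force passes 120 N, or if a joint passes its speed limit or range.

ROBOT

A 6-joint arm with a two-finger parallel gripper is mounted at the origin on a cart in front of the work surface, level with it; the furniture and walls round the work are solid. World frame = base frame: x ahead of the robot, y to its left, z up, the work surface at z = 0. Lengths are in m, angles in rad, forces in N, time in s.
With the tool pointing down it reaches from about 0.35 to 0.775 m from the base axis. Payload 7.3 kg.
Tool frame: the origin (TCP) lies at the very end of the fingers, on their centre line; the grasp point (between the pads) lies 19 mm behind it; z points along the fingers, y is the line along which they close (so a half turn about z gives the same grasp; the last joint's range is limited). The gripper opens to 92 mm and grips with 3 to 60 N. Pads are 19 mm wide; open, the fingers measure 130 mm over their backs; the gripper's body (75 mm by 190 mm) begins 47 mm behind the grasp point.
Start: joints at [1.144, 0.342, 1.524, -0, 1.275, -0.146], TCP at [0.145, 0.504, 0.227] pointing down, gripper open.
Joint ranges: [-2.53, 2.53], [-0.77, 2.02], [0.04, 2.7], [-1, 4.14], [0.28, 2.66], [-3.11, 3.11]. Speed limits (rad/s): [2.57, 2.57, 3.14, 3.14, 3.14, 3.14].

INTERFACE

Orientations are given as [roll, pitch, yaw] about the fixed x, y, z axes, in that order (R = Rz(yaw) Ry(pitch) Rx(roll)).
In Python, from cell import observe, read_camera, get_calibration, hand_in, search_frame gives the robot as it stands.
- The arm moves only by the tool step_arm, never from a script. Its argument "commands" is a list of rows, each an object with "translation": the shift along the tool's x, y, z in mm, a list of three; "roll": the turn about the tool's z in rad. In form: [{"translation": [x, y, z], "roll": roll}, ...]. A call has 1 to 20 rows; each row shifts and turns the commanded pose from where the row before left it, along the tool's axes as they then stand; what a row does not reach is not made up. A row lasts 1/12 s, in which the tool goes at most 41.7 mm and 7.16 degrees, less where a joint would pass 70% of its speed; a pose out of reach is approached as far as the arm can. A call is refused whole if a number of a shift passes 41.7 or a number of a turn 0.125, either way. A call with a gripper value outside its range is refused whole. "fingers" is the opening, from 0 (shut) to 1 (fully open), set as the call begins (left out, the last holds). The fingers move at their own pace and stop on an object; "grip_force" is the grip in N (left out, the last holds). Time passes only in rows, so rows that do not move let the fingers close. It gives the time, the measured TCP pose, the force, the opening and the grip force at its end, in the units of the state.
- observe(): the state, without advancing time (a new reading comes with each control period).
- read_camera(name): name is "side" or "top"; returns the picture (420x560x3 uint8, red, green, blue); there is no depth.
- get_calibration(name): a dict with "camera_matrix" (3x3 intrinsics, pixels), "world_from_camera" (4x4, takes a point from camera to world coordinates). Camera axes: x right, y up, looking along -z (the intrinsics and any distortion apply to the point x, -y, -z); pixel columns grow to the right and rows downward; lengths in m; the calibration is good to about 2 mm. A picture is of the moment at which its call begins. get_calibration takes no time and is no camera call.
- hand_in(): hands the job in; it is judged then, once.
Trained networks look in the newest picture that a camera, given by its name, has taken for a name from the list of things; names that differ only in an ending like _2 or _b are one class to them, and where a whole thing is asked for, a point or a joint stands for the part that bears it (a point fixed in the world has none). Each returns a list of dicts, best first, with "confidence" (0 to 1); they miss things now and then, are a little off and sometimes report something else, mostly with a low value. They report only what shows in the picture. A call takes as long as a camera call.
- search_frame(camera, name): "at" ([x, y, z] in m, in world coordinates, good to about 4 mm: the middle of the surface that is visible of it).
The state is a dict: "time": time; "qpos": joint angles; "qvel": joint speeds; "joint_efforts": joint torques, N m; "tool_pos": TCP position; "tool_rot": TCP orientation; "contact_force": force on the tool from outside, world axes, zero at the start; "torque": the same for the moment, N m; "opening": finger opening in m; "grip_force": force on a finger pad.
Only numpy, scipy, OpenCV 4.12 (cv2) and the standard library are available. Lean on these libraries where they do the work, as an engineer would, in place of code of your own. Each camera call takes 0.05 s, during which the arm holds its last target. There are 200 camera calls.

## Working session

There is one attempt and no reset: what is moved stays moved. The work goes in short steps, Python scripts to look and compute and a tool call to move; the robot and the scene stay as the last step left them, time stands still between calls to the robot, and variables do not carry over. Pictures are saved under pics/ and viewed, at most 10 in all, crops included, and the job is handed in when it is done.

Besides the shell and the picture viewer there is one more tool, called after "Call:" by a JSON object that holds its "fn" and its "kwargs", one argument or row to a line. step_arm: Moves the arm, as the interface text tells. Its arguments: {"type":"object","properties":{"commands":{"type":"array"},"fingers":{"type":"number"},"grip_force":{"type":"number"}},"required":["commands"]}

```bash
mkdir -p pics; ls; python3 - <<'E'
from cell import *
import cv2,numpy as np
o=observe();print(o)
for c in("top","side"):
    im=read_camera(c);cv2.imwrite(f"pics/{c}0.png",im[:,:,::-1])
    k=get_calibration(c);print(c,np.round(k["camera_matrix"],1).tolist(),np.round(k["world_from_camera"],3).tolist(),[x for x in k])
    for n in["hopper_mouth","flap_near","flap_far","tape_measure_centre","maple_offcut_centre","sanding_block_centre","drill_table_corner","red_packet","screw_tin","glue_bottle","masking_tape"]:
        try: print(n,[(np.round(d["at"],3).tolist(),round(d["confidence"],2)) for d in search_frame(c,n)[:2]])
        except Exception as e: print(n,e)
print(observe()["time"])
E
```

```text
pics
{'time': 0.0, 'qpos': array([ 1.14404894e+00,  3.42726029e-01,  1.52501912e+00, -2.24830658e-06,
        1.27535322e+00, -1.46045302e-01]), 'qvel': array([-9.13212396e-05, -2.24682959e-04, -5.45469226e-04,  6.84469227e-04,
       -5.43901381e-04, -7.60639845e-04]), 'joint_efforts': array([-4.55411719e-04, -4.31239843e+01, -2.44222444e+01,  7.18205888e-02,
        5.58702531e-02, -1.42366421e-04]), 'tool_pos': array([0.14527807, 0.50408866, 0.22604249]), 'tool_rot': array([-3.14010265e+00, -2.16995571e-04,  2.86089106e+00]), 'contact_force': array([0.48294952, 0.78625949, 1.08419205]), 'torque': array([0.00818711, 0.00674316, 0.05738588]), 'grip_force': 0.0, 'opening': 0.09149687995324622}
top [[409.0, 0.0, 286.0], [0.0, 409.0, 209.8], [0.0, 0.0, 1.0]] [[0.043, 0.97, -0.239, 0.305], [-0.999, 0.043, -0.006, 0.01], [0.005, 0.239, 0.971, 1.272], [0.0, 0.0, 0.0, 1.0]] ['camera_matrix', 'world_from_camera']
hopper_mouth [([0.576, -0.188, 0.18], 0.9)]
flap_near [([0.552, -0.209, 0.181], 0.7)]
flap_far [([0.631, -0.188, 0.183], 0.55)]
tape_measure_centre [([0.598, -0.24, 0.243], 0.77)]

[... 649 characters left out ...]
er_mouth [([0.583, -0.124, 0.139], 0.6)]
flap_near [([0.549, -0.197, 0.183], 0.87), ([0.384, -0.296, 0.014], 0.47)]
flap_far [([0.631, -0.179, 0.18], 0.89)]
tape_measure_centre [([0.601, -0.232, 0.223], 0.83)]
maple_offcut_centre [([0.504, 0.077, 0.03], 0.94)]
sanding_block_centre [([0.529, 0.26, 0.036], 0.74)]
drill_table_corner it knows: flap_far, flap_near, glue_bottle, hopper_mouth, maple_offcut_centre, masking_tape, red_packet, sanding_block_centre, screw_tin, tape_measure_centre
red_packet [([0.414, 0.089, 0.071], 0.97)]
screw_tin [([0.623, 0.253, 0.035], 0.56)]
glue_bottle [([0.728, 0.231, 0.132], 0.56), ([0.553, -0.198, 0.185], 0.43)]
masking_tape [([0.388, -0.296, 0.015], 0.76)]
1.1
```

View pics/top0.png

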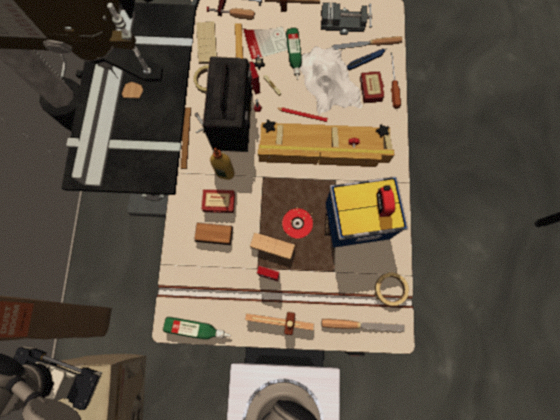

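View pics/side0.png

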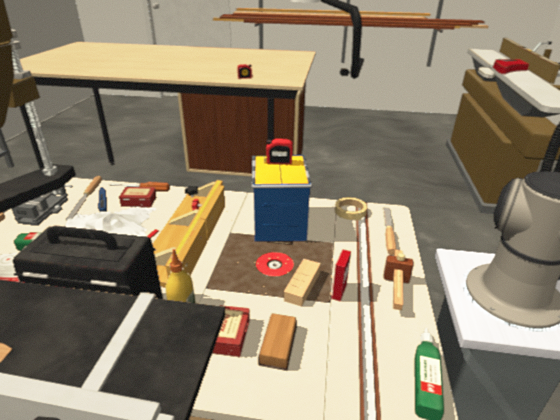

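The top picture shows the hopper at about (366,212), the tape measure on it at (386,200), the maple at (272,247), the sanding block at (213,234), the tin at (219,201), the packet at (268,272), and the drill table to the left of column 180. The side view agrees with this. Next I'll rectify each part at its top height to get centres and yaws.

```bash
cat >h.py <<'E'
import numpy as np,cv2
from cell import *
def project(c,P):
    k=get_calibration(c);T=np.linalg.inv(k["world_from_camera"]);p=np.atleast_2d(P)@T[:3,:3].T+T[:3,3]
    p=p*[1,-1,-1];q=p@k["camera_matrix"].T;return q[:,:2]/q[:,2:]
def ortho(c,im,cx,cy,z,w=240,s=1.0):
    """world patch w mm centred (cx,cy) at height z; 1 px = s mm; up=+x, left=+y"""
    n=int(w/s);h=w/2000
    W=np.array([[cx+h,cy+h,z],[cx+h,cy-h,z],[cx-h,cy-h,z],[cx-h,cy+h,z]])
    M=cv2.getPerspectiveTransform(project(c,W).astype(np.float32),np.float32([[0,0],[n,0],[n,n],[0,n]]))
    return cv2.warpPerspective(im,M,(n,n),flags=cv2.INTER_CUBIC)
E
python3 - <<'E'
from h import *
im=cv2.imread("pics/top0.png");si=cv2.imread("pics/side0.png")
L=[(.585,-.19,.18),(.59,-.235,.247),(.505,.075,.032),(.53,.245,.034)]
rows=[]
for c,i in(("top",im),("side",si)):
    r=[]
    for x,y,z in L:
        o=ortho(c,i,x,y,z,200 if z<.2 else 120,1 if z<.2 else .6)
        o[::20,:]=o[::20,:]//2+60 ; o[:,::20]=o[:,::20]//2+60
        r.append(o)
    rows.append(np.hstack(r))
cv2.imwrite("pics/orth.png",np.vstack(rows))
E
```

```text
(no output)
```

View pics/orth.png

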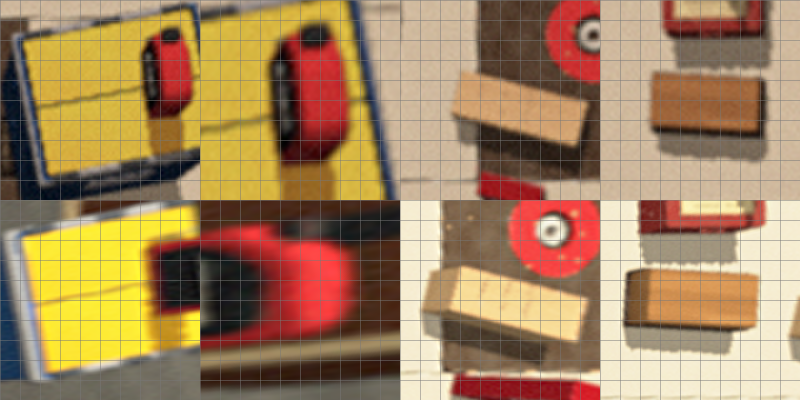

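The rectified patches show:
- **Hopper:** yaw about +0.22, seam visible.
- **Tape measure:** long axis roughly along world x.
- **Maple:** yaw about -0.21.
- **Sanding block:** yaw about -0.05.

Next I'll fit these numerically, and look at the packet and the spot for the tape measure.

```bash
python3 - <<'E'
from h import *
im=cv2.imread("pics/top0.png");si=cv2.imread("pics/side0.png")
def fit(name,c,i,x,y,z,w,f):
    o=ortho(c,i,x,y,z,w,.5);h=cv2.cvtColor(o,cv2.COLOR_BGR2HSV).astype(int)
    m=f(h[...,0],h[...,1],h[...,2]).astype(np.uint8)
    m=cv2.morphologyEx(m,cv2.MORPH_OPEN,np.ones((9,9)))
    n,l,s,_=cv2.connectedComponentsWithStats(m)
    if n<2: print(name,c,"none");return
    k=1+np.argmax(s[1:,4]);cn=max(cv2.findContours((l==k).astype(np.uint8),0,1)[0],key=cv2.contourArea)
    b=cv2.boxPoints(cv2.minAreaRect(cn))*.5/1000
    W=np.c_[x+w/2000-b[:,1],y+w/2000-b[:,0]];e=np.diff(W,axis=0);
    L=np.linalg.norm(e,axis=1)
    for j in(0,1): print(name,c,"c",W.mean(0).round(4),"len",L[j].round(4),"ang",np.degrees(np.arctan2(e[j,1],e[j,0])).round(1)%180)
yel=lambda H,S,V:(H>18)&(H<35)&(S>130)&(V>90)
red=lambda H,S,V:((H<6)|(H>172))&(S>150)&(V>90)
fit("hop","top",im,.597,-.208,.18,240,yel)
fit("hop+tape","top",im,.597,-.208,.18,240,lambda H,S,V:yel(H,S,V)|red(H,S,V))
fit("tape","top",im,.594,-.248,.247,130,red)
fit("maple","top",im,.5,.055,.032,200,lambda H,S,V:(H>8)&(H<22)&(S>90)&(V>150))
fit("sand","top",im,.527,.24,.034,180,lambda H,S,V:(H>3)&(H<18)&(S>110)&(V>85)&(V<190))
fit("packet","top",im,.413,.07,.105,120,red)
fit("tin","top",im,.63,.235,.039,140,red)
A=ortho("top",im,.45,0,.0,400,1);B=ortho("side",si,.45,0,.0,400,1)
C=np.hstack([A,B])
C[::50]=C[::50]//2;C[:,::50]=C[:,::50]//2
cv2.imwrite("pics/area.png",C)
print(project("top",[[.6,.3,.186]]))
E
```

```text
hop top c [ 0.5934 -0.2092] len 0.1722 ang 101.0
hop top c [ 0.5934 -0.2092] len 0.1396 ang 11.0
hop+tape top c [ 0.5934 -0.2092] len 0.1722 ang 101.0
hop+tape top c [ 0.5934 -0.2092] len 0.1396 ang 11.0
tape top c [ 0.5975 -0.2466] len 0.03 ang 99.4
tape top c [ 0.5975 -0.2466] len 0.0655 ang 9.399994
maple top c [0.4976 0.0565] len 0.0462 ang 165.1
maple top c [0.4976 0.0565] len 0.1301 ang 75.1
sand top c [0.5282 0.2401] len 0.0536 ang 176.7
sand top c [0.5282 0.2401] len 0.1082 ang 86.7
packet top c [0.4088 0.0616] len 0.0238 ang 165.7
packet top c [0.4088 0.0616] len 0.0628 ang 75.7
tin top c [0.6283 0.2413] len 0.0769 ang 90.9
tin top c [0.6283 0.2413] len 0.0687 ang 0.8999939
[[183.73251774 195.61675005]]
```

View pics/area.png

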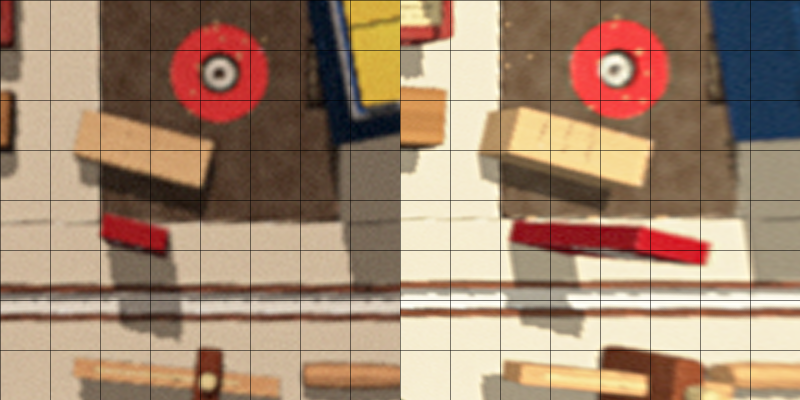

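The fits match the stated sizes. Hopper is at (0.593,-0.209), yaw 0.19. The packet sits parallel to the maple and blocks the gripper body at a central grasp. So I'll lift the maple by its +y end, lay it on the shut flaps and regrasp it in the middle. The area view shows a clear beige strip at x 0.36–0.43, y -0.10 to 0, where the tape measure can stand lengthwise along y.

```bash
cat >go.py <<'E'
import sys
from h import *
# go.py x y z [phi]: tool-frame shift (mm) from here to target at present yaw, turn needed after
def go(x,y,z,phi=None):
    o=observe();p=o["tool_pos"];f=o["tool_rot"][2];d=np.array([x,y,z])-p
    t=1000*np.array([np.cos(f)*d[0]+np.sin(f)*d[1],np.sin(f)*d[0]-np.cos(f)*d[1],-d[2]])
    print("t",o["time"].__round__(2),"pos",p.round(4),"phi",round(f,3),"shift",t.round(1),"norm",np.linalg.norm(t).round(0),
      "roll",None if phi is None else round((f-phi+np.pi)%(2*np.pi)-np.pi,3),"F",o["contact_force"].round(1),"open",round(o["opening"],4),"grip",round(o["grip_force"],1),"q6",round(o["qpos"][5],2))
if __name__=="__main__": go(*map(float,sys.argv[1:]))
E
python3 go.py .598 -.247 .3 3.306
```

```text
t 1.1 pos [0.1455 0.5045 0.2268] phi 2.861 shift [-643.1 -596.6  -73.2] norm 880.0 roll -0.445 F [-0.1 -0.7 -0.2] open 0.0918 grip 0.0 q6 -0.15
```

Call:
{"fn": "step_arm", "kwargs": {
  "commands": [
    {"translation":[-28,-26,-4],"roll":0},
    {"translation":[-28,-26,-4],"roll":0},
    {"translation":[-28,-26,-4],"roll":0},
    {"translation":[-28,-26,-4],"roll":0},
    {"translation":[-28,-26,-4],"roll":0},
    {"translation":[-28,-26,-4],"roll":0},
    {"translation":[-28,-26,-4],"roll":0},
    {"translation":[-28,-26,-4],"roll":0},
    {"translation":[-28,-26,-4],"roll":0},
    {"translation":[-28,-26,-4],"roll":0},
    {"translation":[-28,-26,-4],"roll":0},
    {"translation":[-28,-26,-4],"roll":0},
    {"translation":[-28,-26,-4],"roll":0},
    {"translation":[-28,-26,-4],"roll":0},
    {"translation":[-28,-26,-4],"roll":0},
    {"translation":[-28,-26,-4],"roll":0},
    {"translation":[-28,-26,-4],"roll":0},
    {"translation":[-28,-26,-4],"roll":0},
    {"translation":[0,0,0],"roll":-0.12},
    {"translation":[0,0,0],"roll":-0.12}
  ],
  "fingers": 1
}}

```text
time: 2.77
tool_pos: [0.5008, -0.087, 0.2982]
tool_rot: [3.141, -0.001, 3.103]
contact_force: [-0.2, 0.5, 0.4]
opening: 0.0916
grip_force: 0.0
```

```bash
python3 go.py .598 -.247 .3 3.306
```

```text
t 2.77 pos [ 0.5008 -0.087   0.2982] phi 3.103 shift [-103.4 -156.1   -1.8] norm 187.0 roll -0.203 F [-0.2  0.5  0.4] open 0.0916 grip 0.0 q6 -1.86
```

Call:
{"fn": "step_arm", "kwargs": {
  "commands": [
    {"translation":[-21,-31,0],"roll":0},
    {"translation":[-21,-31,0],"roll":0},
    {"translation":[-21,-31,0],"roll":0},
    {"translation":[-20,-31,0],"roll":0},
    {"translation":[-20,-32,0],"roll":0},
    {"translation":[0,0,0],"roll":-0.1},
    {"translation":[0,0,0],"roll":-0.1},
    {"translation":[0,0,0],"roll":0}
  ]
}}

```text
time: 3.43
tool_pos: [0.5967, -0.2457, 0.2977]
tool_rot: [3.141, -0.001, -2.98]
contact_force: [-0.1, 0.9, 0.6]
opening: 0.0919
grip_force: 0.0
```

```bash
python3 go.py .598 -.247 .206 3.306; python3 - <<'E'
from h import *
a=read_camera("side")[:,:,::-1];b=read_camera("top")[:,:,::-1]
f=lambda i,r,c:cv2.resize(i[r:r+130,c:c+130],(390,390),interpolation=2)
cv2.imwrite("pics/t1.png",np.hstack([f(a,90,220),f(b,130,310)]))
E
```

```text
t 3.43 pos [ 0.5967 -0.2457  0.2977] phi -2.98 shift [-1.1 -1.5 91.7] norm 92.0 roll -0.003 F [-0.1  0.9  0.6] open 0.0919 grip 0.0 q6 -2.24
```

View pics/t1.png

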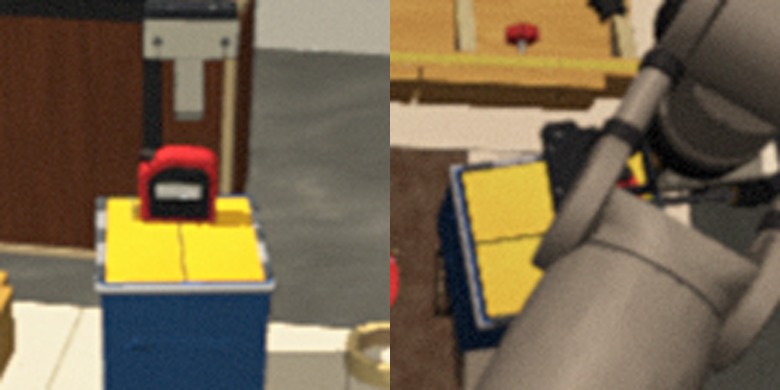

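The side crop shows the near finger at (190,90), a little left of the ideal line over the tape measure (178,180). In x it is within a few mm, which is good enough. Next: descend, grip and lift.

Call:
{"fn": "step_arm", "kwargs": {
  "commands": [
    {"translation":[0,-1,30],"roll":0},
    {"translation":[0,0,30],"roll":0},
    {"translation":[0,0,20],"roll":0},
    {"translation":[0,0,11],"roll":0},
    {"translation":[0,0,0],"roll":0}
  ]
}}

```text
time: 3.95
tool_pos: [0.5954, -0.2447, 0.205]
tool_rot: [3.138, -0.004, -2.984]
contact_force: [-0.3, 1.0, -0.6]
opening: 0.0921
grip_force: 0.0
```

Call:
{"fn": "step_arm", "kwargs": {
  "commands": [
    {"translation":[0,0,0],"roll":0},
    {"translation":[0,0,0],"roll":0},
    {"translation":[0,0,0],"roll":0},
    {"translation":[0,0,0],"roll":0},
    {"translation":[0,0,0],"roll":0},
    {"translation":[0,0,0],"roll":0},
    {"translation":[0,0,-20],"roll":0},
    {"translation":[0,0,-30],"roll":0},
    {"translation":[0,0,-30],"roll":0}
  ],
  "fingers": 0,
  "grip_force": 30
}}

```text
time: 4.7
tool_pos: [0.5963, -0.2457, 0.288]
tool_rot: [3.14, -0.002, -2.983]
contact_force: [1.2, -0.1, 0.5]
opening: 0.0363
grip_force: 0.0
```

```bash
python3 go.py .395 -.06 .29 1.571
```

```text
t 4.7 pos [ 0.5963 -0.2457  0.288 ] phi -2.983 shift [169.3 215.3  -2. ] norm 274.0 roll 1.73 F [ 1.2 -0.1  0.5] open 0.0363 grip 0.0 q6 -2.24
```

The fingers hadn't finished closing before the lift. I'll reopen, check the tape measure and repeat with a longer wait.

Call:
{"fn": "step_arm", "kwargs": {
  "commands": [
    {"translation":[0,0,0],"roll":0},
    {"translation":[0,0,0],"roll":0},
    {"translation":[0,0,0],"roll":0},
    {"translation":[0,0,0],"roll":0},
    {"translation":[0,0,0],"roll":0},
    {"translation":[0,0,0],"roll":0}
  ],
  "fingers": 1
}}

```text
time: 5.2
tool_pos: [0.5965, -0.2458, 0.2866]
tool_rot: [3.14, -0.002, -2.982]
contact_force: [0.4, -0.4, -0.4]
opening: 0.0714
grip_force: 0.0
```

```bash
python3 - <<'E'
from h import *
a=read_camera("side")[:,:,::-1];b=read_camera("top")
for c in("side","top"):print([(d["at"],d["confidence"]) for d in search_frame(c,"tape_measure_centre")[:2]])
cv2.imwrite("pics/t2.png",cv2.resize(a[90:220,220:350],(390,390),interpolation=2))
E
python3 go.py .598 -.247 .206 3.306
```

```text
[([0.6031, -0.2305, 0.2189], 0.81), ([0.6312, -0.179, 0.1792], 0.42)]
[]
t 5.4 pos [ 0.5967 -0.2459  0.2874] phi -2.982 shift [-1.1 -1.3 81.4] norm 81.0 roll -0.005 F [0.6 0.2 0.3] open 0.0876 grip 0.0 q6 -2.24
```

View pics/t2.png

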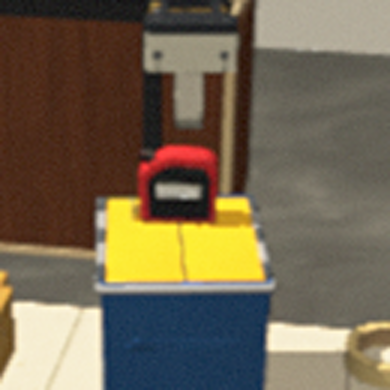

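The tape measure is undisturbed at (178,182), about 5 mm further in +x than the finger.

Call:
{"fn": "step_arm", "kwargs": {
  "commands": [
    {"translation":[-5,-1,25],"roll":0},
    {"translation":[0,0,25],"roll":0},
    {"translation":[0,0,20],"roll":0},
    {"translation":[0,0,11],"roll":0},
    {"translation":[0,0,0],"roll":0}
  ]
}}

```text
time: 5.82
tool_pos: [0.6007, -0.2455, 0.2038]
tool_rot: [3.138, -0.004, -2.982]
contact_force: [-0.4, 0.2, 0.5]
opening: 0.0919
grip_force: 0.0
```

Call:
{"fn": "step_arm", "kwargs": {
  "commands": [
    {"translation":[0,0,0],"roll":0},
    {"translation":[0,0,0],"roll":0},
    {"translation":[0,0,0],"roll":0},
    {"translation":[0,0,0],"roll":0},
    {"translation":[0,0,0],"roll":0},
    {"translation":[0,0,0],"roll":0},
    {"translation":[0,0,0],"roll":0},
    {"translation":[0,0,0],"roll":0},
    {"translation":[0,0,0],"roll":0},
    {"translation":[0,0,0],"roll":0},
    {"translation":[0,0,0],"roll":0}
  ],
  "fingers": 0,
  "grip_force": 30
}}

```text
time: 6.73
tool_pos: [0.602, -0.2464, 0.2069]
tool_rot: [-3.141, 0.0, -2.983]
contact_force: [0.2, -1.5, 0.7]
opening: 0.031
grip_force: 29.8
```

```bash
python3 go.py .395 -.06 .29 1.571
```

```text
t 6.73 pos [ 0.602  -0.2464  0.2069] phi -2.983 shift [174.8 216.8 -83.1] norm 291.0 roll 1.73 F [ 0.2 -1.5  0.7] open 0.031 grip 29.8 q6 -2.24
```

Call:
{"fn": "step_arm", "kwargs": {
  "commands": [
    {"translation":[0,0,-20],"roll":0},
    {"translation":[0,0,-32],"roll":0},
    {"translation":[0,0,-30],"roll":0},
    {"translation":[22,27,0],"roll":0},
    {"translation":[22,27,0],"roll":0},
    {"translation":[22,27,0],"roll":0},
    {"translation":[22,27,0],"roll":0},
    {"translation":[22,27,0],"roll":0},
    {"translation":[22,27,0],"roll":0},
    {"translation":[22,27,0],"roll":0},
    {"translation":[21,28,0],"roll":0},
    {"translation":[0,0,0],"roll":0.12},
    {"translation":[0,0,0],"roll":0.12},
    {"translation":[0,0,0],"roll":0.12},
    {"translation":[0,0,0],"roll":0.12},
    {"translation":[0,0,0],"roll":0.12},
    {"translation":[0,0,0],"roll":0.12},
    {"translation":[0,0,0],"roll":0.12},
    {"translation":[0,0,0],"roll":0.12},
    {"translation":[0,0,0],"roll":0.12}
  ]
}}

```text
time: 8.4
tool_pos: [0.3942, -0.0594, 0.2883]
tool_rot: [-3.141, -0.001, 2.215]
contact_force: [-0.4, -0.4, -2.7]
opening: 0.0308
grip_force: 29.9
```

Call:
{"fn": "step_arm", "kwargs": {
  "commands": [
    {"translation":[0,0,0],"roll":0.12},
    {"translation":[0,0,0],"roll":0.12},
    {"translation":[0,0,0],"roll":0.12},
    {"translation":[0,0,0],"roll":0.12},
    {"translation":[0,0,0],"roll":0.12},
    {"translation":[0,0,30],"roll":0.05},
    {"translation":[0,0,35],"roll":0},
    {"translation":[0,0,35],"roll":0},
    {"translation":[0,0,35],"roll":0},
    {"translation":[0,0,35],"roll":0},
    {"translation":[0,0,35],"roll":0},
    {"translation":[0,0,20],"roll":0},
    {"translation":[0,0,0],"roll":0},
    {"translation":[0,0,0],"roll":0}
  ]
}}

```text
time: 9.57
tool_pos: [0.394, -0.0593, 0.0633]
tool_rot: [-3.139, -0.001, 1.571]
contact_force: [-0.4, 0.4, -2.2]
opening: 0.0309
grip_force: 29.9
```

```bash
python3 go.py .395 -.06 .027 1.571
```

```text
t 9.57 pos [ 0.394  -0.0593  0.0633] phi 1.571 shift [-0.7  1.  36.3] norm 36.0 roll -0.0 F [-0.4  0.4 -2.2] open 0.0309 grip 29.9 q6 -0.34
```

Call:
{"fn": "step_arm", "kwargs": {
  "commands": [
    {"translation":[0,0,18],"roll":0},
    {"translation":[0,0,12],"roll":0},
    {"translation":[0,0,5],"roll":0},
    {"translation":[0,0,1],"roll":0},
    {"translation":[0,0,0],"roll":0},
    {"translation":[0,0,0],"roll":0}
  ]
}}

```text
time: 10.07
tool_pos: [0.3955, -0.0599, 0.0288]
tool_rot: [3.14, 0.001, 1.571]
contact_force: [-0.1, -0.9, -2.4]
opening: 0.031
grip_force: 29.9
```

```bash
python3 go.py .395 -.06 .027 1.571
```

```text
t 10.07 pos [ 0.3955 -0.0599  0.0288] phi 1.571 shift [-0.1 -0.5  1.8] norm 2.0 roll -0.0 F [-0.1 -0.9 -2.4] open 0.031 grip 29.9 q6 -0.34
```

Not quite touching yet, so down 2 mm more, then release and rise.

Call:
{"fn": "step_arm", "kwargs": {
  "commands": [
    {"translation":[0,0,1],"roll":0},
    {"translation":[0,0,1],"roll":0},
    {"translation":[0,0,0],"roll":0},
    {"translation":[0,0,0],"roll":0}
  ]
}}

```text
time: 10.4
tool_pos: [0.3953, -0.0597, 0.0268]
tool_rot: [3.14, 0.001, 1.571]
contact_force: [-1.0, 1.5, 8.8]
opening: 0.0307
grip_force: 29.9
```

Call:
{"fn": "step_arm", "kwargs": {
  "commands": [
    {"translation":[0,0,0],"roll":0},
    {"translation":[0,0,0],"roll":0},
    {"translation":[0,0,0],"roll":0},
    {"translation":[0,0,0],"roll":0},
    {"translation":[0,0,0],"roll":0},
    {"translation":[0,0,-10],"roll":0},
    {"translation":[0,0,-30],"roll":0},
    {"translation":[0,0,-40],"roll":0},
    {"translation":[0,0,-40],"roll":0}
  ],
  "fingers": 0.71
}}

```text
time: 11.15
tool_pos: [0.3936, -0.0593, 0.1466]
tool_rot: [-3.139, -0.001, 1.571]
contact_force: [1.9, -1.1, -0.1]
opening: 0.0654
grip_force: 0.0
```

```bash
python3 go.py .511 .108 .15 1.311
```

```text
t 11.15 pos [ 0.3936 -0.0593  0.1466] phi 1.571 shift [167.3 117.3  -3.4] norm 204.0 roll 0.26 F [ 1.9 -1.1 -0.1] open 0.0654 grip 0.0 q6 -0.34
```

Call:
{"fn": "step_arm", "kwargs": {
  "commands": [
    {"translation":[29,20,0],"roll":0},
    {"translation":[29,20,0],"roll":0},
    {"translation":[29,20,0],"roll":0},
    {"translation":[29,20,0],"roll":0},
    {"translation":[29,20,0],"roll":0},
    {"translation":[28,19,0],"roll":0.06},
    {"translation":[0,0,0],"roll":0.1},
    {"translation":[0,0,0],"roll":0.1},
    {"translation":[0,0,0],"roll":0}
  ]
}}

```text
time: 11.9
tool_pos: [0.5135, 0.114, 0.1452]
tool_rot: [-3.141, 0.0, 1.309]
contact_force: [-0.5, 0.0, -0.3]
opening: 0.0653
grip_force: 0.0
```

```bash
python3 go.py .5128 .1135 .012 1.311; python3 - <<'E'
from h import *
a=read_camera("side")[:,:,::-1];b=read_camera("top")[:,:,::-1]
f=lambda i,r,c:cv2.resize(i[r:r+130,c:c+130],(390,390),interpolation=2)
cv2.imwrite("pics/m1.png",np.hstack([f(a,200,260),f(b,190,210)]))
E
```

```text
t 11.9 pos [0.5135 0.114  0.1452] phi 1.309 shift [ -0.7  -0.6 133.2] norm 133.0 roll -0.002 F [-0.5  0.  -0.3] open 0.0653 grip 0.0 q6 0.33
```

View pics/m1.png

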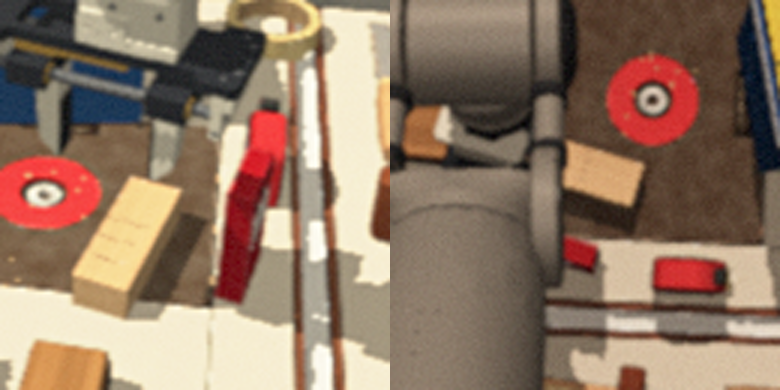

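The tape measure stands upright at (690,275) in the top crop, and the hand is above the +y end of the maple. I'll descend.

Call:
{"fn": "step_arm", "kwargs": {
  "commands": [
    {"translation":[0,0,40],"roll":0},
    {"translation":[0,0,35],"roll":0},
    {"translation":[0,0,25],"roll":0},
    {"translation":[0,0,20],"roll":0},
    {"translation":[0,0,13],"roll":0},
    {"translation":[0,0,0],"roll":0}
  ]
}}

```text
time: 12.5
tool_pos: [0.5116, 0.1127, 0.0102]
tool_rot: [-3.136, 0.002, 1.313]
contact_force: [-0.7, -1.3, -0.3]
opening: 0.0655
grip_force: 0.0
```

Call:
{"fn": "step_arm", "kwargs": {
  "commands": [
    {"translation":[0,0,0],"roll":0},
    {"translation":[0,0,0],"roll":0},
    {"translation":[0,0,0],"roll":0},
    {"translation":[0,0,0],"roll":0},
    {"translation":[0,0,0],"roll":0},
    {"translation":[0,0,0],"roll":0},
    {"translation":[0,0,0],"roll":0}
  ],
  "fingers": 0,
  "grip_force": 50
}}

```text
time: 13.08
tool_pos: [0.5145, 0.1134, 0.0139]
tool_rot: [3.139, -0.001, 1.311]
contact_force: [0.5, -0.5, 6.6]
opening: 0.0446
grip_force: 50.0
```

```bash
python3 go.py .5128 .1135 .012 1.311
```

```text
t 13.08 pos [0.5145 0.1134 0.0139] phi 1.311 shift [-0.3 -1.7  1.9] norm 3.0 roll 0.0 F [ 0.5 -0.5  6.6] open 0.0446 grip 50.0 q6 0.33
```

Call:
{"fn": "step_arm", "kwargs": {
  "commands": [
    {"translation":[0,0,-15],"roll":0},
    {"translation":[0,0,-30],"roll":0},
    {"translation":[0,0,-40],"roll":0},
    {"translation":[0,0,-40],"roll":0},
    {"translation":[0,0,-40],"roll":0},
    {"translation":[0,0,-40],"roll":0},
    {"translation":[0,0,-40],"roll":0},
    {"translation":[0,0,-10],"roll":0},
    {"translation":[0,0,0],"roll":-0.11},
    {"translation":[0,0,0],"roll":-0.11},
    {"translation":[0,0,0],"roll":-0.11},
    {"translation":[0,0,0],"roll":-0.12},
    {"translation":[0,0,0],"roll":0}
  ]
}}

```text
time: 14.17
tool_pos: [0.5132, 0.1134, 0.2671]
tool_rot: [-3.14, -0.0, 1.765]
contact_force: [1.2, 0.2, -1.8]
opening: 0.0447
grip_force: 50.0
```

```bash
python3 go.py .582 -.151 .265 1.763
```

```text
t 14.17 pos [0.5132 0.1134 0.2671] phi 1.765 shift [-272.7   16.4    2.1] norm 273.0 roll 0.002 F [ 1.2  0.2 -1.8] open 0.0447 grip 50.0 q6 -0.12
```

Call:
{"fn": "step_arm", "kwargs": {
  "commands": [
    {"translation":[-35,2,0],"roll":0},
    {"translation":[-35,2,0],"roll":0},
    {"translation":[-35,2,0],"roll":0},
    {"translation":[-35,2,0],"roll":0},
    {"translation":[-35,2,0],"roll":0},
    {"translation":[-35,2,0],"roll":0},
    {"translation":[-35,2,0],"roll":0},
    {"translation":[-28,2,0],"roll":0},
    {"translation":[0,0,0],"roll":0},
    {"translation":[0,0,25],"roll":0},
    {"translation":[0,0,20],"roll":0},
    {"translation":[0,0,0],"roll":0}
  ]
}}

```text
time: 15.17
tool_pos: [0.5785, -0.1507, 0.2179]
tool_rot: [-3.134, -0.005, 1.757]
contact_force: [-0.2, 0.5, -2.7]
opening: 0.0443
grip_force: 50.0
```

```bash
python3 go.py .582 -.151 .194 1.763; python3 - <<'E'
from h import *
a=read_camera("side")[:,:,::-1];b=read_camera("top")[:,:,::-1]
f=lambda i,r,c:cv2.resize(i[r:r+130,c:c+130],(390,390),interpolation=2)
cv2.imwrite("pics/m2.png",np.hstack([f(a,120,220),f(b,130,310)]))
E
```

```text
t 15.17 pos [ 0.5785 -0.1507  0.2179] phi 1.757 shift [-1.   3.4 23.9] norm 24.0 roll -0.006 F [-0.2  0.5 -2.7] open 0.0443 grip 50.0 q6 -0.57
```

View pics/m2.png

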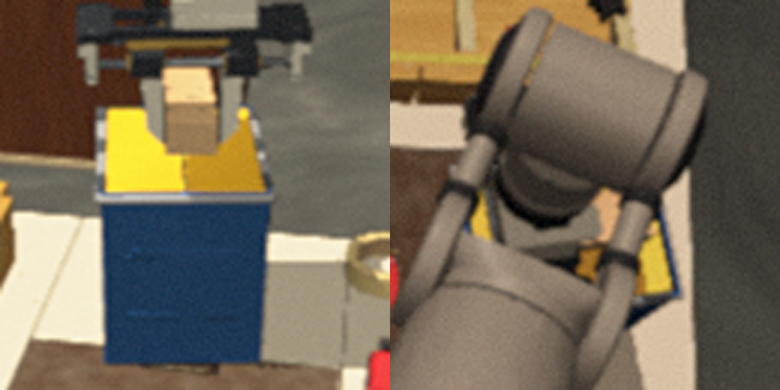

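The block is level above the seam. I'll lay it on the flaps.

Call:
{"fn": "step_arm", "kwargs": {
  "commands": [
    {"translation":[0,2,12],"roll":0},
    {"translation":[0,0,7],"roll":0},
    {"translation":[0,0,3],"roll":0},
    {"translation":[0,0,0],"roll":0},
    {"translation":[0,0,0],"roll":0}
  ]
}}

```text
time: 15.68
tool_pos: [0.5831, -0.1512, 0.2013]
tool_rot: [3.141, 0.0, 1.761]
contact_force: [-0.4, -0.4, -1.9]
opening: 0.0448
grip_force: 50.0
```

```bash
python3 go.py .582 -.151 .194 1.763
```

```text
t 15.68 pos [ 0.5831 -0.1512  0.2013] phi 1.761 shift [ 0.4 -1.   7.3] norm 7.0 roll -0.002 F [-0.4 -0.4 -1.9] open 0.0448 grip 50.0 q6 -0.57
```

Call:
{"fn": "step_arm", "kwargs": {
  "commands": [
    {"translation":[0,0,4],"roll":0},
    {"translation":[0,0,3],"roll":0},
    {"translation":[0,0,0],"roll":0},
    {"translation":[0,0,0],"roll":0},
    {"translation":[0,0,0],"roll":0}
  ]
}}

```text
time: 16.1
tool_pos: [0.5831, -0.1514, 0.194]
tool_rot: [3.141, 0.0, 1.761]
contact_force: [0.0, -0.2, 0.9]
opening: 0.0444
grip_force: 50.0
```

```bash
python3 go.py .582 -.151 .194 1.763
```

```text
t 16.1 pos [ 0.5831 -0.1514  0.194 ] phi 1.761 shift [ 0.6 -1.  -0. ] norm 1.0 roll -0.002 F [ 0.  -0.2  0.9] open 0.0444 grip 50.0 q6 -0.57
```

Call:
{"fn": "step_arm", "kwargs": {
  "commands": [
    {"translation":[0,0,0],"roll":0},
    {"translation":[0,0,0],"roll":0},
    {"translation":[0,0,0],"roll":0},
    {"translation":[0,0,0],"roll":0},
    {"translation":[-10,0,0],"roll":0},
    {"translation":[-20,0,0],"roll":0},
    {"translation":[-20,0,0],"roll":0},
    {"translation":[-10,0,0],"roll":0},
    {"translation":[0,0,0],"roll":0},
    {"translation":[0,0,5],"roll":0},
    {"translation":[0,0,2],"roll":0},
    {"translation":[0,0,0],"roll":0},
    {"translation":[0,0,0],"roll":0}
  ],
  "fingers": 0.71
}}

```text
time: 17.18
tool_pos: [0.5941, -0.2093, 0.1865]
tool_rot: [-3.141, -0.001, 1.762]
contact_force: [0.0, -1.1, 0.6]
opening: 0.0651
grip_force: 0.0
```

```bash
python3 go.py .5934 -.2092 .186 1.763; python3 - <<'E'
from h import *
a=read_camera("side")[:,:,::-1]
f=lambda i,r,c:cv2.resize(i[r:r+100,c:c+100],(500,500),interpolation=2)
cv2.imwrite("pics/m3.png",f(a,130,230))
E
```

```text
t 17.18 pos [ 0.5941 -0.2093  0.1865] phi 1.762 shift [ 0.2 -0.7  0.5] norm 1.0 roll -0.001 F [ 0.  -1.1  0.6] open 0.0651 grip 0.0 q6 -0.65
```

View pics/m3.png

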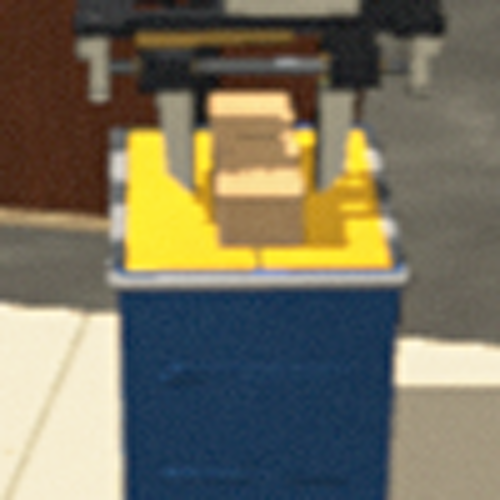

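The block lies on the flaps and the hand straddles its middle. I'll grip at 60 N and push down.

Call:
{"fn": "step_arm", "kwargs": {
  "commands": [
    {"translation":[0,0,0],"roll":0},
    {"translation":[0,0,0],"roll":0},
    {"translation":[0,0,0],"roll":0},
    {"translation":[0,0,0],"roll":0},
    {"translation":[0,0,0],"roll":0},
    {"translation":[0,0,0],"roll":0},
    {"translation":[0,0,8],"roll":0},
    {"translation":[0,0,8],"roll":0},
    {"translation":[0,0,8],"roll":0},
    {"translation":[0,0,8],"roll":0}
  ],
  "fingers": 0,
  "grip_force": 60
}}

```text
time: 18.07
tool_pos: [0.5956, -0.2108, 0.1566]
tool_rot: [3.137, 0.003, 1.761]
contact_force: [0.4, 0.2, 9.6]
opening: 0.0446
grip_force: 60.0
```

Call:
{"fn": "step_arm", "kwargs": {
  "commands": [
    {"translation":[0,0,7],"roll":0},
    {"translation":[0,0,7],"roll":0},
    {"translation":[0,0,6],"roll":0},
    {"translation":[0,0,5],"roll":0},
    {"translation":[0,0,0],"roll":0},
    {"translation":[0,0,0],"roll":0}
  ]
}}

```text
time: 18.57
tool_pos: [0.5951, -0.2108, 0.1305]
tool_rot: [3.139, 0.002, 1.761]
contact_force: [2.3, -1.1, 3.3]
opening: 0.0447
grip_force: 71.0
```

```bash
python3 go.py .5934 -.2092 .122 1.763
```

```text
t 18.57 pos [ 0.5951 -0.2108  0.1305] phi 1.761 shift [ 1.9 -1.4  8.5] norm 9.0 roll -0.002 F [ 2.3 -1.1  3.3] open 0.0447 grip 71.0 q6 -0.65
```

Call:
{"fn": "step_arm", "kwargs": {
  "commands": [
    {"translation":[0,0,5],"roll":0},
    {"translation":[0,0,4],"roll":0},
    {"translation":[0,0,0],"roll":0},
    {"translation":[0,0,0],"roll":0}
  ]
}}

```text
time: 18.9
tool_pos: [0.5951, -0.2109, 0.1218]
tool_rot: [3.139, 0.002, 1.761]
contact_force: [0.9, -1.9, 6.0]
opening: 0.0442
grip_force: 68.9
```

Call:
{"fn": "step_arm", "kwargs": {
  "commands": [
    {"translation":[0,0,0],"roll":0},
    {"translation":[0,0,0],"roll":0},
    {"translation":[0,0,0],"roll":0},
    {"translation":[0,0,0],"roll":0},
    {"translation":[0,0,0],"roll":0},
    {"translation":[0,0,0],"roll":0},
    {"translation":[0,0,0],"roll":0}
  ],
  "fingers": 0.68
}}

```text
time: 19.48
tool_pos: [0.594, -0.2101, 0.1203]
tool_rot: [-3.141, -0.001, 1.761]
contact_force: [1.0, -1.9, -3.0]
opening: 0.0625
grip_force: 5.8
```

```bash
python3 - <<'E'
from h import *
a=read_camera("side")[:,:,::-1]
f=lambda i,r,c:cv2.resize(i[r:r+100,c:c+100],(500,500),interpolation=2)
cv2.imwrite("pics/m4.png",f(a,130,230))
E
python3 go.py .5934 -.2092 .3 1.763
```

```text
t 19.53 pos [ 0.594  -0.2101  0.1203] phi 1.761 shift [   1.    -0.4 -179.7] norm 180.0 roll -0.002 F [ 0.3 -2.1 -2.2] open 0.0624 grip 5.8 q6 -0.65
```

View pics/m4.png

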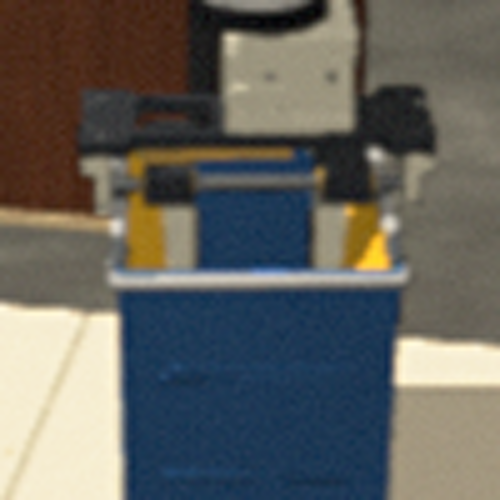

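The flaps stand open against the fingers and the blue back wall shows between them, so the maple has dropped. I'll withdraw and go to the sanding block.

Call:
{"fn": "step_arm", "kwargs": {
  "commands": [
    {"translation":[0,0,-20],"roll":0},
    {"translation":[0,0,-30],"roll":0},
    {"translation":[0,0,-40],"roll":0},
    {"translation":[0,0,-40],"roll":0},
    {"translation":[0,0,-30],"roll":0},
    {"translation":[0,0,0],"roll":0.12},
    {"translation":[0,0,0],"roll":0.12},
    {"translation":[0,0,0],"roll":0}
  ],
  "fingers": 0.804
}}

```text
time: 20.2
tool_pos: [0.5942, -0.2097, 0.2816]
tool_rot: [3.141, -0.0, 1.517]
contact_force: [-0.3, -0.5, -1.1]
opening: 0.0738
grip_force: 0.0
```

```bash
python3 go.py .5285 .232 .26 1.513; python3 - <<'E'
from h import *
im=read_camera("side")
for n in("maple_offcut_centre","flap_near","flap_far","red_packet","tape_measure_centre","sanding_block_centre","screw_tin"):print(n,[(d["at"],d["confidence"]) for d in search_frame("side",n)[:2]])
E
```

```text
t 20.2 pos [ 0.5942 -0.2097  0.2816] phi 1.517 shift [437.5 -89.4  21.6] norm 447.0 roll 0.004 F [-0.3 -0.5 -1.1] open 0.0738 grip 0.0 q6 -0.41
maple_offcut_centre []
flap_near [([0.5587, -0.2082, 0.1817], 0.88)]
flap_far [([0.6312, -0.1895, 0.1802], 0.6)]
red_packet [([0.4136, 0.0894, 0.0727], 0.8)]
tape_measure_centre []
sanding_block_centre [([0.526, 0.2596, 0.0342], 0.77), ([0.5582, -0.2068, 0.183], 0.41)]
screw_tin [([0.6224, 0.2534, 0.0359], 0.88), ([0.3898, -0.0396, 0.0611], 0.62)]
```

Call:
{"fn": "step_arm", "kwargs": {
  "commands": [
    {"translation":[36.5,-7.5,0],"roll":0},
    {"translation":[36.5,-7.5,0],"roll":0},
    {"translation":[36.5,-7.5,0],"roll":0},
    {"translation":[36.5,-7.5,0],"roll":0},
    {"translation":[36.5,-7.5,0],"roll":0},
    {"translation":[36.5,-7.5,0],"roll":0},
    {"translation":[36.5,-7.5,0],"roll":0},
    {"translation":[36.5,-7.5,0],"roll":0},
    {"translation":[36.5,-7.5,0],"roll":0},
    {"translation":[36.5,-7.5,0],"roll":0},
    {"translation":[36.5,-7.5,0],"roll":0},
    {"translation":[36,-7,0],"roll":0},
    {"translation":[0,0,40],"roll":0},
    {"translation":[0,0,40],"roll":0},
    {"translation":[0,0,40],"roll":0},
    {"translation":[0,0,30],"roll":0},
    {"translation":[0,0,0],"roll":0},
    {"translation":[0,0,0],"roll":0}
  ]
}}

```text
time: 22.1
tool_pos: [0.5262, 0.2311, 0.1301]
tool_rot: [-3.139, 0.001, 1.521]
contact_force: [-0.1, 0.6, 1.6]
opening: 0.0738
grip_force: 0.0
```

```bash
python3 - <<'E'
from h import *
im=cv2.imread("pics/side0.png")
a=np.ascontiguousarray(read_camera("side")[:,:,::-1])
def fit(i,z):
    o=ortho("side",i,.527,.24,z,180,.5);h=cv2.cvtColor(o,cv2.COLOR_BGR2HSV).astype(int);H,S,V=h[...,0],h[...,1],h[...,2]
    m=((H>5)&(H<22)&(S>110)&(V>120)).astype(np.uint8);m=cv2.morphologyEx(m,cv2.MORPH_OPEN,np.ones((9,9)))
    n,l,s,_=cv2.connectedComponentsWithStats(m);k=1+np.argmax(s[1:,4]);cn=max(cv2.findContours((l==k).astype(np.uint8),0,1)[0],key=cv2.contourArea)
    b=cv2.boxPoints(cv2.minAreaRect(cn))*.5/1000;print(np.c_[.617-b[:,1],.33-b[:,0]].round(4).tolist())
fit(im,.034)
T=observe();print(project("side",T["tool_pos"]))
E
python3 go.py .5285 .232 .010 1.513
```

```text
[[0.5088000297546387, 0.31349998712539673], [0.5622000098228455, 0.31060001254081726], [0.5555999875068665, 0.1868000030517578], [0.5020999908447266, 0.18970000743865967]]
[[281.90184629 294.80351437]]
t 22.15 pos [0.5275 0.2314 0.132 ] phi 1.521 shift [  0.6   0.9 122. ] norm 122.0 roll 0.008 F [ 0.1 -0.  -0. ] open 0.0739 grip 0.0 q6 0.33
```

Call:
{"fn": "step_arm", "kwargs": {
  "commands": [
    {"translation":[0,1.5,35],"roll":0},
    {"translation":[0,0,35],"roll":0},
    {"translation":[0,0,25],"roll":0},
    {"translation":[0,0,15],"roll":0},
    {"translation":[0,0,11],"roll":0},
    {"translation":[0,0,0],"roll":0}
  ]
}}

```text
time: 22.65
tool_pos: [0.5288, 0.2312, 0.0099]
tool_rot: [3.141, -0.0, 1.521]
contact_force: [-0.1, 0.1, -0.0]
opening: 0.0737
grip_force: 0.0
```

Call:
{"fn": "step_arm", "kwargs": {
  "commands": [
    {"translation":[0,0,0],"roll":0},
    {"translation":[0,0,0],"roll":0},
    {"translation":[0,0,0],"roll":0},
    {"translation":[0,0,0],"roll":0},
    {"translation":[0,0,0],"roll":0},
    {"translation":[0,0,0],"roll":0}
  ],
  "fingers": 0,
  "grip_force": 60
}}

```text
time: 23.15
tool_pos: [0.5296, 0.2315, 0.0116]
tool_rot: [3.138, -0.001, 1.521]
contact_force: [0.2, -0.3, 7.2]
opening: 0.0576
grip_force: 60.0
```

```bash
python3 go.py .5285 .232 .25 1.763
```

```text
t 23.15 pos [0.5296 0.2315 0.0116] phi 1.521 shift [   0.4   -1.1 -238.4] norm 238.0 roll -0.242 F [ 0.2 -0.3  7.2] open 0.0576 grip 60.0 q6 0.33
```

Call:
{"fn": "step_arm", "kwargs": {
  "commands": [
    {"translation":[0,0,-15],"roll":0},
    {"translation":[0,0,-30],"roll":0},
    {"translation":[0,0,-40],"roll":0},
    {"translation":[0,0,-40],"roll":0},
    {"translation":[0,0,-40],"roll":0},
    {"translation":[0,0,-40],"roll":0},
    {"translation":[0,0,-35],"roll":0},
    {"translation":[0,0,0],"roll":-0.12},
    {"translation":[0,0,0],"roll":-0.12},
    {"translation":[0,0,0],"roll":0}
  ]
}}

```text
time: 23.98
tool_pos: [0.5281, 0.2311, 0.251]
tool_rot: [3.14, -0.0, 1.765]
contact_force: [-0.0, 0.9, -1.3]
opening: 0.0574
grip_force: 60.0
```

```bash
python3 go.py .595 -.2175 .25 1.763
```

```text
t 23.98 pos [0.5281 0.2311 0.251 ] phi 1.765 shift [-453.1  -21.     1. ] norm 454.0 roll 0.002 F [-0.   0.9 -1.3] open 0.0574 grip 60.0 q6 0.09
```

Call:
{"fn": "step_arm", "kwargs": {
  "commands": [
    {"translation":[-38,-2,0],"roll":0},
    {"translation":[-38,-2,0],"roll":0},
    {"translation":[-38,-2,0],"roll":0},
    {"translation":[-38,-2,0],"roll":0},
    {"translation":[-38,-2,0],"roll":0},
    {"translation":[-38,-2,0],"roll":0},
    {"translation":[-38,-2,0],"roll":0},
    {"translation":[-38,-2,0],"roll":0},
    {"translation":[-38,-2,0],"roll":0},
    {"translation":[-38,-2,0],"roll":0},
    {"translation":[-38,-1,0],"roll":0},
    {"translation":[-35,0,0],"roll":0},
    {"translation":[0,0,0],"roll":0},
    {"translation":[0,0,15],"roll":0},
    {"translation":[0,0,15],"roll":0},
    {"translation":[0,0,10],"roll":0},
    {"translation":[0,0,0],"roll":0},
    {"translation":[0,0,0],"roll":0}
  ]
}}

```text
time: 25.48
tool_pos: [0.5929, -0.2171, 0.2093]
tool_rot: [-3.141, -0.001, 1.76]
contact_force: [0.7, 0.0, -0.5]
opening: 0.0574
grip_force: 60.0
```

```bash
python3 go.py .595 -.2175 .192 1.763; python3 - <<'E'
from h import *
a=read_camera("side")
for n in("sanding_block_centre","flap_near","flap_far"):print([(d["at"],d["confidence"]) for d in search_frame("side",n)[:2]])
E
```

```text
t 25.48 pos [ 0.5929 -0.2171  0.2093] phi 1.76 shift [-0.8  2.  17.3] norm 17.0 roll -0.003 F [ 0.7  0.  -0.5] open 0.0574 grip 60.0 q6 -0.66
[([0.5857, -0.1665, 0.2325], 0.66)]
[([0.5459, -0.1812, 0.1838], 0.93)]
[([0.6239, 0.2522, 0.0373], 0.71), ([0.6373, -0.1731, 0.1776], 0.66)]
```

Call:
{"fn": "step_arm", "kwargs": {
  "commands": [
    {"translation":[0,2,12],"roll":0},
    {"translation":[0,0,8],"roll":0},
    {"translation":[0,0,8],"roll":0},
    {"translation":[0,0,8],"roll":0},
    {"translation":[0,0,8],"roll":0},
    {"translation":[0,0,8],"roll":0},
    {"translation":[0,0,8],"roll":0},
    {"translation":[0,0,0],"roll":0}
  ]
}}

```text
time: 26.35
tool_pos: [0.5956, -0.2176, 0.1493]
tool_rot: [3.14, 0.001, 1.761]
contact_force: [0.6, -0.3, 3.3]
opening: 0.0573
grip_force: 60.0
```

Call:
{"fn": "step_arm", "kwargs": {
  "commands": [
    {"translation":[0,0,8],"roll":0},
    {"translation":[0,0,8],"roll":0},
    {"translation":[0,0,6],"roll":0},
    {"translation":[0,0,4],"roll":0},
    {"translation":[0,0,0],"roll":0},
    {"translation":[0,0,0],"roll":0}
  ]
}}

```text
time: 26.85
tool_pos: [0.5962, -0.2178, 0.1245]
tool_rot: [3.139, 0.002, 1.761]
contact_force: [1.2, -0.9, 6.1]
opening: 0.0574
grip_force: 70.7
```

```bash
python3 go.py .595 -.2175 .121 1.763
```

```text
t 26.85 pos [ 0.5962 -0.2178  0.1245] phi 1.761 shift [ 0.5 -1.1  3.5] norm 4.0 roll -0.002 F [ 1.2 -0.9  6.1] open 0.0574 grip 70.7 q6 -0.66
```

Now down 3 mm more, then open to 74 mm to let it fall. I'll wait, then rise.

Call:
{"fn": "step_arm", "kwargs": {
  "commands": [
    {"translation":[0,0,3],"roll":0},
    {"translation":[0,0,0],"roll":0},
    {"translation":[0,0,0],"roll":0}
  ]
}}

```text
time: 27.1
tool_pos: [0.5964, -0.2179, 0.122]
tool_rot: [3.138, 0.003, 1.761]
contact_force: [1.2, -0.7, 8.5]
opening: 0.058
grip_force: 69.7
```

Call:
{"fn": "step_arm", "kwargs": {
  "commands": [
    {"translation":[0,0,0],"roll":0},
    {"translation":[0,0,0],"roll":0},
    {"translation":[0,0,0],"roll":0},
    {"translation":[0,0,0],"roll":0},
    {"translation":[0,0,0],"roll":0},
    {"translation":[0,0,0],"roll":0},
    {"translation":[0,0,0],"roll":0},
    {"translation":[0,0,0],"roll":0}
  ],
  "fingers": 0.8
}}

```text
time: 27.77
tool_pos: [0.5949, -0.2173, 0.1203]
tool_rot: [-3.141, -0.0, 1.761]
contact_force: [0.3, -4.1, -3.9]
opening: 0.0735
grip_force: 6.2
```

```bash
python3 go.py .595 -.2175 .3 1.763;  python3 - <<'E'
from h import *
a=read_camera("side")
print([(d["at"],d["confidence"]) for d in search_frame("side","sanding_block_centre")[:2]])
o=a[130:230,230:330][::1]
# mean colour between fingers (blue back wall if empty)
print(a[165:185,275:290].mean((0,1)).round())
b=cv2.imread("pics/m4.png")[:,:,::-1];print(b[175:275,225:300].mean((0,1)).round())
E
```

```text
t 27.77 pos [ 0.5949 -0.2173  0.1203] phi 1.761 shift [-2.000e-01  1.000e-01 -1.797e+02] norm 180.0 roll -0.002 F [ 0.3 -4.1 -3.9] open 0.0735 grip 6.2 q6 -0.66
[]
[40. 65. 91.]
[43. 66. 91.]
```

The space between the fingers shows the same blue back wall as before, so the piece has fallen. I'll withdraw and step aside for the final check.

Call:
{"fn": "step_arm", "kwargs": {
  "commands": [
    {"translation":[0,0,-20],"roll":0},
    {"translation":[0,0,-30],"roll":0},
    {"translation":[0,0,-40],"roll":0},
    {"translation":[0,0,-40],"roll":0},
    {"translation":[0,0,-40],"roll":0},
    {"translation":[35,0,0],"roll":0},
    {"translation":[35,0,0],"roll":0},
    {"translation":[35,0,0],"roll":0},
    {"translation":[35,0,0],"roll":0},
    {"translation":[35,0,0],"roll":0},
    {"translation":[35,0,0],"roll":0},
    {"translation":[35,0,0],"roll":0},
    {"translation":[35,0,0],"roll":0},
    {"translation":[0,0,0],"roll":0},
    {"translation":[0,0,0],"roll":0},
    {"translation":[0,0,0],"roll":0}
  ]
}}

```text
time: 29.2
tool_pos: [0.5419, 0.058, 0.291]
tool_rot: [3.142, -0.0, 1.762]
contact_force: [-0.3, -0.5, -0.0]
opening: 0.0735
grip_force: 0.0
```

```bash
python3 go.py .5 .1 .3;  python3 - <<'E'
from h import *
for c in("top","side"):
    a=np.ascontiguousarray(read_camera(c)[:,:,::-1])
    for n in("sanding_block_centre","maple_offcut_centre","tape_measure_centre","flap_near","flap_far","red_packet","screw_tin","glue_bottle","masking_tape"):print(c,n,[(np.round(d["at"],3).tolist(),round(d["confidence"],2)) for d in search_frame(c,n)[:2]])
    o=ortho(c,a,.5934,-.2092,.18,160,1);h=cv2.cvtColor(o,cv2.COLOR_BGR2HSV)
    m=cv2.inRange(h,(18,130,90),(35,255,255));M=cv2.getRotationMatrix2D((80,80),-11,1);m=cv2.warpAffine(m,M,(160,160))
    print("yellow fraction inner", (m[20:140,5:155]>0).mean().round(3))
E
```

```text
t 29.2 pos [0.5419 0.058  0.291 ] phi 1.762 shift [ 49.2 -33.2  -9. ] norm 60.0 roll None F [-0.3 -0.5 -0. ] open 0.0735 grip 0.0 q6 -0.23
top sanding_block_centre []
top maple_offcut_centre []
top tape_measure_centre [([0.393, -0.058, 0.065], 0.87)]
top flap_near [([0.558, -0.217, 0.181], 0.61)]
top flap_far [([0.628, -0.2, 0.182], 0.69)]
top red_packet []
top screw_tin [([0.627, 0.252, 0.042], 0.78)]
top glue_bottle [([0.722, 0.231, 0.138], 0.74), ([0.392, -0.058, 0.064], 0.62)]
top masking_tape [([0.391, -0.309, 0.022], 0.66)]
yellow fraction inner 0.994
side sanding_block_centre []
side maple_offcut_centre []
side tape_measure_centre [([0.391, -0.041, 0.064], 0.69), ([0.415, 0.088, 0.074], 0.54)]
side flap_near [([0.557, -0.21, 0.185], 0.73)]
side flap_far [([0.624, -0.178, 0.182], 0.86)]
side red_packet [([0.415, 0.089, 0.072], 0.8)]
side screw_tin [([0.623, 0.256, 0.033], 0.8)]
side glue_bottle [([0.725, 0.231, 0.133], 0.66)]
side masking_tape [([0.388, -0.296, 0.016], 0.77)]
yellow fraction inner 0.844
```

The flaps are shut and level, both pieces are gone from view, the tape measure is upright and the bystanders are where they were. I'll hand in.

```bash
python3 -c "
from cell import *
print(hand_in())"
```

```text
the job is handed in; nothing more can be done
None
```

I handed the job in at about 29 s, and no verdict came back: by the last camera check the tape measure stands upright on the worktop, the maple offcut and sanding block are out of sight in the hopper, the flaps are shut, and the bystanders show no visible move.

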